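# Uncap a clip-on lens and hold it up in tongs

### The job

First lift the loose yellow dust cap off the small lens and set it down, knob up, inside the white round dish. Then pick up the blue spring tongs by their black grip panels, close their jaws on the lens's barrel - the gripper's fingers must never touch the lens itself - lift it straight up about 10 cm above its stand and finish while still holding it there, upright, in the squeezed tongs. Leave the phone, the tape measure and the blue smoothing card where they lie.

Things in the scene. Friction and masses are not known exactly. Their poses are not given: they have to be found in the camera images.
- stand: fixed grey round lens stand, 30 mm high, flat black top of 48 mm diameter (foot 68 mm). Origin: centre of its underside on the table, z up
- lens: loose black cylindrical clip-on lens with silver bands, 26 mm diameter, 34 mm high, about 40 g, standing on the middle of the stand. Origin: centre of its underside, z up along the barrel
- cap: loose yellow dust cap sitting over the top of the lens with play: a round skirt and plate of 34 mm diameter, 9 mm high in all (the skirt reaches 6 mm down over the lens), with an upright knob of 16 mm diameter from 9 to 33 mm above the origin; about 20 g. Origin: centre of the skirt's lower edge, z up through the knob. Lift the knob straight up
- holder: fixed white round open dish, 62 mm outside and 50 mm inside diameter, wall 12 mm high, inner floor 4 mm above the table. Origin: centre of its underside. The cap lies flat in it, knob up
- rest: fixed tongs rest, left or right of the lens (the dish on the other side): grey base 130 mm (x) by 100 mm (y), 6 mm thick; two aluminium bars across y at x = -50 and +50 mm, tops at 35 mm, on which the tongs lie, with lugs at y = -42 and +42 mm up to 47 mm. Origin: centre of its underside, under the tongs' grip; x along the tongs to their jaws
- tongs: loose blue spring tongs lying level on the rest, 220 mm long, 22 mm high, about 80 g, pinched across y on the black flat grip panels outside the two arms (x = 60 to 125 mm, 22 mm high). Origin: on the hinge pin at the head end, at the underside; x points along them to the jaws, y across them, z up. Both arms move symmetrically; a spring holds them open
- tongs_grip (a point): point midway between the grip panels, 92 mm from the hinge, 11 mm above the tongs' underside. Outside width here: 60 mm free; squeezed to 56 mm they can be carried and the jaws still clear the lens by 8 mm a side; at 44 mm the jaws meet the lens. The spring pushes back with 4 N, 7 N at the lens; half of any further grip reaches the lens: 15 to 25 N holds it
- tongs_tip (a point): point midway between the two black shallow-V jaw pads, 185 mm from the hinge (93 mm beyond tongs_grip) at mid-height; the lens's axis belongs here. The pads are 29 mm long and 16 mm high
- tongs_left: tongs' arm on the +y side, with its jaw, turning on the hinge pin. Origin on the hinge pin, x along the arm
- tongs_right: tongs' arm on the -y side, with its jaw, turning on the hinge pin. Origin on the hinge pin, x along the arm
- phone: black phone lying flat between the robot and the stand, 138 x 69 x 8 mm; leave alone. Origin: centre of its underside
- tape_measure: orange tape measure, 37 x 73 x 56 mm, right and behind the stand; leave alone. Origin: centre of its underside
- squeegee_card: blue plastic smoothing card with a raised edge, 55 x 85 x 12 mm, left and behind the stand; leave alone. Origin: centre of its underside

How it is judged:
On the way, in this order (a step that is already met when the one before it is completed fails the run):
1. the cap lies in the dish, knob up, let go, while the lens is still on its stand (horizontal distance between cap and holder below 0.012 m and z of cap in the frame of holder below 0.009 m and angle between cap's own z axis and vertical below 0.15 rad and contact force between the fingers and cap below 0.1 N and distance between lens and stand below 0.045 m), for 0.2 s.
2. the tongs are lifted off their rest in the gripper (z of tongs_grip in the frame of rest above 0.06 m and contact force between the fingers and tongs above 1 N), for 0.2 s.
At the end, for the whole second after the job is handed in: Cap released in the dish, within 12 mm of its centre, seated, within 0.15 rad of upright; lens pinched by both jaws (0.3 N each), still, 60 mm or more above the stand top, within 60 mm sideways of it and 0.35 rad of upright, touched by nothing else; fingers grip the tongs with 2 N (horizontal distance between cap and holder below 0.012 m and z of cap in the frame of holder below 0.009 m and angle between cap's own z axis and vertical below 0.15 rad and contact force between the fingers and cap below 0.1 N and z of lens in the frame of stand above 0.09 m and horizontal distance between lens and stand below 0.06 m and angle between lens's own z axis and vertical below 0.35 rad and distance between lens and tongs_tip below 0.035 m and contact force between each of tongs_left, tongs_right and lens above 0.3 N and contact force between the fingers and tongs above 2 N and contact force between each of the arm, the fingers and lens below 0.1 N and contact force between lens and stand below 0.1 N and linear speed of lens below 0.03 m/s); the arm keeps its last pose, push and grip.
It fails at once if the fingers touch the lens (contact force between the fingers and lens above 0.3 N).
It fails at once if the lens is tipped over (angle between lens's own z axis and vertical above 0.7 rad).
It fails at once if the phone is moved by more than 2 cm (distance of phone from where it was at the start of the episode above 0.02 m).
It fails at once if the tape measure is moved by more than 2 cm (distance of tape_measure from where it was at the start of the episode above 0.02 m).
It fails at once if the squeegee card is moved by more than 2 cm (distance of squeegee_card from where it was at the start of the episode above 0.02 m).
It also fails if it takes over 58 s, if anything falls off the work surface, if the arm or the gripper's body presses on something with over 40 N, if the wrist force passes 120 N, or if a joint passes its speed limit or range.

### The arm

A 6-joint arm with a two-finger parallel gripper is mounted at the origin on a cart in front of the work surface, level with it; the furniture and walls round the work are solid. World frame = base frame: x ahead of the robot, y to its left, z up, the work surface at z = 0. Lengths are in m, angles in rad, forces in N, time in s.
With the tool pointing down it reaches from about 0.325 to 0.9 m from the base axis. Payload 6.1 kg.
Tool frame: the origin (TCP) lies midway between the tips of the shut fingers; the grasp point (between the pads) lies 19 mm behind it (robot.grip_point_offset is the z of the grasp point in the tool frame, in m); z points along the fingers, y is the direction in which the jaws open and shut (so a half turn about z gives the same grasp; the last joint's range is limited). The gripper opens to 85 mm and grips with 20 to 120 N. Pads are 22 mm wide; open, the fingers measure 114 mm over their backs; the gripper's body (76 mm by 85 mm) begins 54 mm behind the grasp point. The pads swing forward as they close: fully open they stand 13 mm farther back than shut.
Start: joints at [-1.446, 0.22, 1.526, -0, 1.395, -0.126], TCP at [0.155, -0.605, 0.231] pointing down, gripper open.
Joint ranges: [-2.98, 2.98], [-0.91, 2.08], [0.09, 2.57], [-1.24, 4.39], [0.2, 2.65], [-2.68, 2.68]. Speed limits (rad/s): [2.57, 2.57, 3.01, 3.14, 3.14, 3.14].

### API

Orientations are given as a 3x3 rotation matrix whose columns are the frame's x, y, z axes.
In Python, from station import robot gives the robot as it stands.
- The arm moves only by the shell command python3 -m pendant 'ROWS' [OPENING] [FORCE]. ROWS is JSON, a list of rows, each an object of numbers: "tx", "ty", "tz": the shift along the tool's x, y, z in units of 30 mm (1.0 is 30 mm); "wx", "wy", "wz": the turn, a rotation vector about the tool's x, y, z in units of 5 degrees (1.0 is 5 degrees). A call has 1 to 20 rows; each row shifts and turns the commanded pose from where the row before left it, along the tool's axes as they then stand; what a row does not reach is not made up. A row lasts 1/10 s, in which the tool goes at most 50 mm and 8.59 degrees, less where a joint would pass 70% of its speed; a pose out of reach is approached as far as the arm can. A call is refused whole if a number of a shift passes 1 or a number of a turn 1, either way. A call with a gripper value outside its range is refused whole. OPENING is the closure, from 0 (fully open) to 1 (shut), set as the call begins (- or left out, the last holds). The fingers move at their own pace and stop on an object; FORCE is the grip in N (left out, the last holds). Time passes only in rows, so rows that do not move let the fingers close. It gives the time, the measured TCP pose, the force and the opening at its end, in the units of the state.
- robot.read_state(): the state, without advancing time (a new reading comes with each control period).
- robot.capture(name): name is "scene" or "top" or "wrist"; returns a dict with "frame" (384x512x3 uint8, red, green, blue), "z_map" (384x512 float32, m along the optical axis (not along the pixel's ray), 0 where there is no reading), "mtx" (3x3 intrinsics, pixels), "R" (3x3) and "t" (3): a world point X has camera coordinates R X + t. Camera axes: x right, y down, z forward; pixel columns grow to the right and rows downward; lengths in m; the calibration is good to about 2 mm. A picture is of the moment at which its call begins.
- robot.hand_in(): hands the job in, once; it reports no verdict.
Trained networks look in a picture, given as the dict that the camera call returned (one of the last four; its "shot" number tells which), for a name from the list of things; names that differ only in an ending like _2 or _b are one class to them, and where a whole thing is asked for, a point or a joint stands for the part that bears it (a point fixed in the world has none). Each returns a list of dicts, best first, with "p" (0 to 1); they miss things now and then, are a little off and sometimes report something else, mostly with a low value. They report only what shows in the picture. A call takes as long as a camera call.
- robot.recognise(query, picture): "point" ([x, y, z] in m, in world coordinates, good to about 4 mm: the middle of the surface that is visible of it).
- robot.silhouettes(query, picture): "region" (384x512 bool, what is visible of it).
- robot.mark_of(query, picture): "point" ([x, y, z] in m, in world coordinates, good to about 4 mm: a listed point, or the origin of a listed thing).
The state is a dict: "t": time; "joints": joint angles; "qvel": joint speeds; "tau": joint torques, N m; "ee_pos": TCP position; "orientation": TCP orientation; "ft_force": force on the tool from outside, world axes, zero at the start; "torque": the same for the moment, N m; "finger_gap": finger opening in m.
Only numpy, scipy, OpenCV 4.12 (cv2) and the standard library are available. Lean on these libraries where they do the work, as an engineer would, in place of code of your own. Each camera call takes 0.05 s, during which the arm holds its last target.

## Working session

There is one attempt and no reset: what is moved stays moved. The work goes in short steps, Python scripts to look and compute and a shell command to move; the robot and the scene stay as the last step left them, time stands still between calls to the robot, and variables do not carry over. Pictures are saved under pics/ and viewed, and the job is handed in when it is done.

```bash
ls; mkdir -p pics
python3 - <<'E'
from station import robot
import cv2,numpy as np
s=robot.read_state(); print(s['t'],s['ee_pos'],s['orientation'],s['finger_gap'],robot.grip_point_offset)
for c in ["scene","top"]:
    p=robot.capture(c); cv2.imwrite(f"pics/{c}0.png",cv2.cvtColor(p["frame"],cv2.COLOR_RGB2BGR))
    for n in ["stand","lens","cap","holder","rest","tongs","tongs_grip","tongs_tip","phone","tape_measure","squeegee_card"]:
        r=robot.mark_of(n,p)
        print(c,n,[(np.round(x["point"],4).tolist(),round(x["p"],2)) for x in r[:2]])
E
```

```text
pics
0.0 [ 0.15504322 -0.60483133  0.23017612] [[ 9.68709834e-01  2.48195891e-01 -2.40375392e-04]
 [ 2.48195872e-01 -9.68707837e-01  1.98365195e-03]
 [ 2.59480737e-04 -1.98124333e-03 -9.99998004e-01]] 0.085265406860957 -0.0187
scene stand [([0.5745, 0.0509, -0.0033], 0.68)]
scene lens [([0.5756, 0.0509, 0.0293], 0.46)]
scene cap [([0.5749, 0.0531, 0.0589], 0.63)]
scene holder [([0.4771, 0.2121, 0.0006], 0.58)]
scene rest [([0.3887, -0.0013, -0.001], 0.33)]
scene tongs [([0.3854, -0.2408, 0.0353], 0.97), ([0.4756, 0.2107, 0.001], 0.34)]
scene tongs_grip [([0.476, -0.2505, 0.051], 0.71), ([0.5691, -0.2603, 0.0446], 0.28)]
scene tongs_tip [([0.5701, -0.2598, 0.0466], 0.91)]
scene phone [([0.3869, -0.0052, 0.0019], 0.94)]
scene tape_measure [([0.6491, -0.1563, -0.0037], 0.74), ([0.5756, 0.0499, -0.0008], 0.71)]
scene squeegee_card [([0.6523, 0.1704, 0.0007], 0.44)]
top stand [([0.5715, 0.047, 0.0013], 0.54)]
top lens []
top cap [([0.5749, 0.0494, 0.0609], 0.7), ([0.3844, -0.2424, 0.0355], 0.59)]
top holder [([0.4712, 0.2132, 0.0027], 0.96)]
top rest [([0.4809, -0.2516, 0.0], 0.97), ([0.3897, -0.0092, -0.0029], 0.19)]
top tongs [([0.3859, -0.2436, 0.0342], 0.92)]
top tongs_grip [([0.4807, -0.2487, 0.0485], 0.59)]
top tongs_tip [([0.5709, -0.2599, 0.0458], 0.92)]
top phone [([0.3887, -0.0078, 0.0003], 0.81)]
top tape_measure [([0.6526, -0.1568, 0.002], 0.89), ([0.4804, -0.2518, 0.0018], 0.46)]
top squeegee_card [([0.6561, 0.168, -0.0005], 0.97)]
```

View pics/scene0.png

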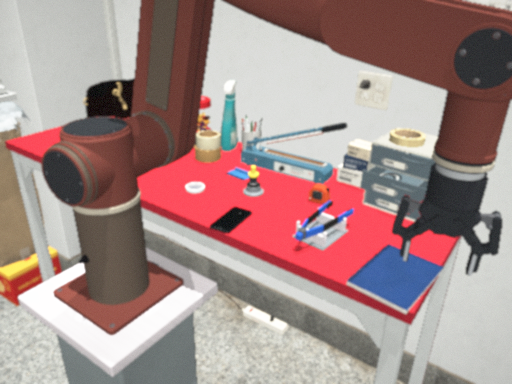

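View pics/top0.png

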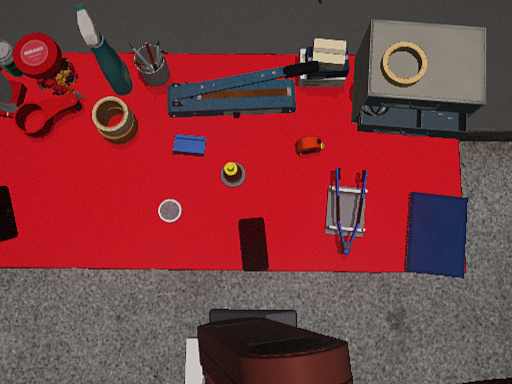

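The scene view shows the cap and lens at about (253,180), the dish at (195,187), the tongs at (325,225) and the phone at (232,219). In the top view the cap is at (232,170), the dish at (170,211), and the tongs run from (346,250) to (350,172). Next I refine these positions with the depth maps.

```bash
cat > h.py <<'E'
from station import robot
import cv2,numpy as np
def cloud(p):
    z=p["z_map"]; v,u=np.mgrid[:384,:512]; K=p["mtx"]
    c=np.stack([(u-K[0,2])/K[0,0]*z,(v-K[1,2])/K[1,1]*z,z],-1)
    w=(c-p["t"])@p["R"]; w[z==0]=np.nan; return w
def save(p,n,crop=None,k=1):
    f=cv2.cvtColor(p["frame"],cv2.COLOR_RGB2BGR)
    if crop: f=f[crop[1]:crop[3],crop[0]:crop[2]]
    cv2.imwrite(f"pics/{n}.png",cv2.resize(f,None,fx=k,fy=k,interpolation=cv2.INTER_CUBIC))
def delta(target,yaw_deg=None):
    "rows-units from present pose to world target, in present tool axes; wz for tool-x yaw"
    s=robot.read_state(); R=np.array(s["orientation"]); d=np.array(target)-s["ee_pos"]
    yaw=np.degrees(np.arctan2(R[1,0],R[0,0]))
    print("t",round(s["t"],2),"tcp",np.round(s["ee_pos"],4),"yaw",round(yaw,2),"gap",round(s["finger_gap"],4),"units now",np.round(R.T@d/0.03,3))
    if yaw_deg is not None:
        a=np.radians(yaw_deg); c,n=np.cos(a),np.sin(a)
        R2=np.array([[c,n,0],[n,-c,0],[0,0,-1]]); print("wz units",round((yaw-yaw_deg)/5,3),"units after turn",np.round(R2.T@d/0.03,3))
E
python3 - <<'E'
from h import *
for c in ["top","scene"]:
    p=robot.capture(c); w=cloud(p)
    for n in ["cap","holder","tongs","stand","rest"]:
        r=robot.silhouettes(n,p)
        if r:
            m=r[0]["region"]&np.isfinite(w[...,2]); P=w[m]
            print(c,n,round(r[0]["p"],2),m.sum(),"mid",np.round(np.median(P,0),4),"bb",np.round((np.percentile(P,2,0)+np.percentile(P,98,0))/2,4),np.round(np.ptp(P,axis=0),3))
            if n=="cap":
                k=P[:,2]>0.080; print(" knob",k.sum(),P[k].mean(0).round(4))
    hsv=cv2.cvtColor(p["frame"],cv2.COLOR_RGB2HSV)
    m=(hsv[...,0]>105)&(hsv[...,0]<130)&(hsv[...,1]>130)&(np.abs(w[...,2]-.05)<.02)&(np.hypot(w[...,0]-.48,w[...,1]+.25)<.14)
    P=w[m]; print("blue",m.sum(),"x",P[:,0].min(),P[:,0].max())
    for x in np.arange(.38,.6,.02):
        q=P[np.abs(P[:,0]-x)<.01]
        if len(q)>3: print(round(x,2),len(q),q[:,1].min().round(4),q[:,1].max().round(4),((q[:,1].min()+q[:,1].max())/2).round(4))
delta([.575,.0505,.12],-5.6)
E
```

```text
top cap 0.46 142 mid [0.572  0.0511 0.0672] bb [0.5747 0.052  0.0631] [0.036 0.035 0.087]
 knob 36 [0.5743 0.0515 0.0896]
top holder 0.75 414 mid [0.4737 0.2123 0.0059] bb [0.4735 0.2118 0.0072] [0.059 0.061 0.023]
top tongs 0.84 521 mid [ 0.5034 -0.2437  0.0539] bb [ 0.4727 -0.263   0.0297] [0.219 0.093 0.073]
top stand 0.59 302 mid [0.5606 0.039  0.0105] bb [0.5708 0.0488 0.0186] [0.061 0.066 0.035]
top rest 0.86 1630 mid [ 0.4776 -0.2502  0.0059] bb [ 0.4783 -0.2489  0.0242] [0.135 0.111 0.065]
blue 208 x 0.36527434448879875 0.5822658246049845
0.38 15 -0.2486 -0.2354 -0.242
0.4 27 -0.2579 -0.2281 -0.243
0.42 28 -0.2661 -0.2236 -0.2448
0.44 21 -0.2714 -0.2208 -0.2461
0.5 4 -0.2866 -0.2834 -0.285
0.52 28 -0.2889 -0.2198 -0.2544
0.54 29 -0.2928 -0.2198 -0.2563
0.56 31 -0.2957 -0.2184 -0.257
0.58 14 -0.2947 -0.2185 -0.2566
scene cap 0.46 110 mid [0.5714 0.046  0.0645] bb [0.6434 0.0947 0.0427] [0.187 0.136 0.096]
 knob 18 [0.5729 0.0477 0.0865]
scene holder 0.69 214 mid [ 0.4987 -0.2267  0.0487] bb [ 0.4963 -0.228   0.0456] [0.236 0.038 0.06 ]
scene tongs 0.74 637 mid [ 0.4571 -0.256   0.0488] bb [ 0.4695 -0.2611  0.0474] [0.223 0.119 0.064]
scene stand 0.56 213 mid [0.5569 0.035  0.0107] bb [0.5674 0.0468 0.0142] [0.065 0.087 0.035]
scene rest 0.64 730 mid [ 0.4858 -0.2761  0.0062] bb [ 0.4725 -0.2556  0.0208] [0.139 0.104 0.05 ]
blue 259 x 0.36145083552957696 0.5696187333567834
0.38 16 -0.2568 -0.2386 -0.2477
0.4 43 -0.2647 -0.2323 -0.2485
0.42 47 -0.2715 -0.2281 -0.2498
0.44 30 -0.2778 -0.226 -0.2519
0.5 17 -0.2901 -0.2259 -0.258
0.52 26 -0.2915 -0.2244 -0.258
0.54 29 -0.2965 -0.2231 -0.2598
0.56 19 -0.2986 -0.2235 -0.2611
t 1.8 tcp [ 0.1551 -0.6054  0.2313] yaw 14.37 gap 0.0854 units now [ 18.986 -17.707   3.71 ]
wz units 3.994 units after turn [ 11.798 -23.126   3.71 ]
```

```bash
python3 -m pendant '[{"wz":1},{"wz":1},{"wz":1},{"wz":0.87},{"tx":0.5,"ty":-0.95},{"tx":0.5,"ty":-0.95},{"tx":0.5,"ty":-0.95},{"tx":0.5,"ty":-0.95},{"tx":0.5,"ty":-0.95},{"tx":0.5,"ty":-0.95},{"tx":0.5,"ty":-0.95},{"tx":0.5,"ty":-0.95},{"tx":0.5,"ty":-0.95},{"tx":0.5,"ty":-0.95},{"tx":0.5,"ty":-0.95},{"tx":0.5,"ty":-0.95},{"tx":0.5,"ty":-0.95},{"tx":0.5,"ty":-0.95},{"tx":0.5,"ty":-0.95},{"tx":0.5,"ty":-0.95}]' 0 20; python3 -c "
from h import *
delta([.574,.051,.18],-5)"
```

```text
t 1.8 tcp [ 0.1551 -0.6054  0.2313] yaw 14.37 gap 0.0854 units now [ 18.958 -17.731   1.71 ]
wz units 3.874 units after turn [ 12.004 -23.015   1.71 ]schema error: expected keys tx, ty, tz, wx, wy, wz
```

```bash
python3 -m pendant '[{"tx":0,"ty":0,"tz":0,"wx":0,"wy":0,"wz":1},{"tx":0,"ty":0,"tz":0,"wx":0,"wy":0,"wz":1},{"tx":0,"ty":0,"tz":0,"wx":0,"wy":0,"wz":1},{"tx":0,"ty":0,"tz":0,"wx":0,"wy":0,"wz":0.87},{"tx":0.5,"ty":-0.95,"tz":0,"wx":0,"wy":0,"wz":0},{"tx":0.5,"ty":-0.95,"tz":0,"wx":0,"wy":0,"wz":0},{"tx":0.5,"ty":-0.95,"tz":0,"wx":0,"wy":0,"wz":0},{"tx":0.5,"ty":-0.95,"tz":0,"wx":0,"wy":0,"wz":0},{"tx":0.5,"ty":-0.95,"tz":0,"wx":0,"wy":0,"wz":0},{"tx":0.5,"ty":-0.95,"tz":0,"wx":0,"wy":0,"wz":0},{"tx":0.5,"ty":-0.95,"tz":0,"wx":0,"wy":0,"wz":0},{"tx":0.5,"ty":-0.95,"tz":0,"wx":0,"wy":0,"wz":0},{"tx":0.5,"ty":-0.95,"tz":0,"wx":0,"wy":0,"wz":0},{"tx":0.5,"ty":-0.95,"tz":0,"wx":0,"wy":0,"wz":0},{"tx":0.5,"ty":-0.95,"tz":0,"wx":0,"wy":0,"wz":0},{"tx":0.5,"ty":-0.95,"tz":0,"wx":0,"wy":0,"wz":0},{"tx":0.5,"ty":-0.95,"tz":0,"wx":0,"wy":0,"wz":0},{"tx":0.5,"ty":-0.95,"tz":0,"wx":0,"wy":0,"wz":0},{"tx":0.5,"ty":-0.95,"tz":0,"wx":0,"wy":0,"wz":0},{"tx":0.5,"ty":-0.95,"tz":0,"wx":0,"wy":0,"wz":0}]' 0 20; python3 -c "
from h import *
delta([.574,.051,.18],-5)"
```

```text
t: 3.8
ee_pos: [0.4344, -0.1708, 0.2316]
orientation: [[0.996, -0.087, 0.001], [-0.087, -0.996, -0.0], [0.001, 0.0, -1.0]]
ft_force: [0.3, -0.6, 0.6]
finger_gap: 0.0851
t 3.8 tcp [ 0.4344 -0.1708  0.2316] yaw -4.98 gap 0.0851 units now [ 3.992 -7.771  1.72 ]
wz units 0.004 units after turn [ 3.991 -7.772  1.72 ]
```

```bash
python3 -m pendant '[{"tx":0.5,"ty":-0.95,"tz":0.2,"wx":0,"wy":0,"wz":0},{"tx":0.5,"ty":-0.95,"tz":0.2,"wx":0,"wy":0,"wz":0},{"tx":0.5,"ty":-0.95,"tz":0.2,"wx":0,"wy":0,"wz":0},{"tx":0.5,"ty":-0.95,"tz":0.2,"wx":0,"wy":0,"wz":0},{"tx":0.5,"ty":-0.95,"tz":0.2,"wx":0,"wy":0,"wz":0},{"tx":0.5,"ty":-0.95,"tz":0.2,"wx":0,"wy":0,"wz":0},{"tx":0.5,"ty":-0.95,"tz":0.2,"wx":0,"wy":0,"wz":0},{"tx":0.3,"ty":-0.7,"tz":0.2,"wx":0,"wy":0,"wz":0},{"tx":0,"ty":0,"tz":0,"wx":0,"wy":0,"wz":0}]'; python3 -c "
from h import *
delta([.574,.051,.12])
p=robot.capture('wrist');save(p,'w1')
w=cloud(p);r=robot.silhouettes('cap',p);m=r[0]['region'];P=w[m];P=P[np.isfinite(P[:,2])]
print(r[0]['p'],len(P),np.percentile(P,[2,50,98],axis=0).round(4))
k=P[P[:,2]>.085];print(len(k),k.mean(0),np.percentile(k,[2,98],axis=0))
print(robot.mark_of('cap',p)[:1])
"
```

```text
t: 4.7
ee_pos: [0.5668, 0.0402, 0.1822]
orientation: [[0.996, -0.084, -0.001], [-0.084, -0.996, 0.001], [-0.001, -0.001, -1.0]]
ft_force: [-0.3, 0.1, -0.0]
finger_gap: 0.0855
t 4.7 tcp [0.5668 0.0402 0.1822] yaw -4.81 gap 0.0855 units now [ 0.213 -0.377  2.075]
0.79 1050 [[0.5602 0.0351 0.0289]
 [0.5788 0.0495 0.0664]
 [0.5917 0.066  0.0909]]
268 [0.57626927 0.0506247  0.08969677] [[0.56885944 0.0436905  0.08647272]
 [0.58304409 0.05750174 0.09124936]]
[{'point': [0.5754, 0.0484, 0.0588], 'p': 0.56}]
```

View pics/w1.png

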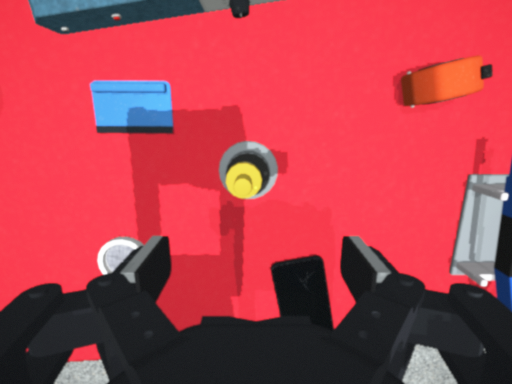

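The wrist view shows the cap's knob at (243,183) over the stand. Depth puts the knob at (0.576, 0.0505) with its top at 0.0905, which matches the expected 0.091. Next: move over it and descend.

```bash
python3 -m pendant '[{"tx":0.28,"ty":-0.37,"tz":0.5,"wx":0,"wy":0,"wz":0},{"tx":0,"ty":0,"tz":0.8,"wx":0,"wy":0,"wz":0},{"tx":0,"ty":0,"tz":0.8,"wx":0,"wy":0,"wz":0},{"tx":0,"ty":0,"tz":0.7,"wx":0,"wy":0,"wz":0},{"tx":0,"ty":0,"tz":0.5,"wx":0,"wy":0,"wz":0},{"tx":0,"ty":0,"tz":0.3,"wx":0,"wy":0,"wz":0},{"tx":0,"ty":0,"tz":0,"wx":0,"wy":0,"wz":0},{"tx":0,"ty":0,"tz":0,"wx":0,"wy":0,"wz":0}]'; python3 -c "
from h import *
delta([.576,.0505,.073])"
```

```text
t: 5.65
ee_pos: [0.5764, 0.0478, 0.0762]
orientation: [[0.996, -0.087, 0.001], [-0.087, -0.996, -0.0], [0.001, -0.0, -1.0]]
ft_force: [0.5, 0.3, 0.4]
finger_gap: 0.0855
t 5.65 tcp [0.5764 0.0478 0.0762] yaw -5.0 gap 0.0855 units now [-0.022 -0.088  0.105]
```

```bash
python3 -m pendant '[{"tx":-0.02,"ty":-0.09,"tz":0.1,"wx":0,"wy":0,"wz":0},{"tx":0,"ty":0,"tz":0,"wx":0,"wy":0,"wz":0}]' 0.341; python3 -m pendant '[{"tx":0,"ty":0,"tz":0,"wx":0,"wy":0,"wz":0},{"tx":0,"ty":0,"tz":0,"wx":0,"wy":0,"wz":0},{"tx":0,"ty":0,"tz":0,"wx":0,"wy":0,"wz":0},{"tx":0,"ty":0,"tz":0,"wx":0,"wy":0,"wz":0}]';  python3 -m pendant '[{"tx":0,"ty":0,"tz":0,"wx":0,"wy":0,"wz":0},{"tx":0,"ty":0,"tz":0,"wx":0,"wy":0,"wz":0},{"tx":0,"ty":0,"tz":0,"wx":0,"wy":0,"wz":0},{"tx":0,"ty":0,"tz":0,"wx":0,"wy":0,"wz":0},{"tx":0,"ty":0,"tz":0,"wx":0,"wy":0,"wz":0},{"tx":0,"ty":0,"tz":0,"wx":0,"wy":0,"wz":0},{"tx":0,"ty":0,"tz":0,"wx":0,"wy":0,"wz":0},{"tx":0,"ty":0,"tz":0,"wx":0,"wy":0,"wz":0}]' 1 25
```

```text
t: 5.85
ee_pos: [0.5759, 0.0512, 0.0729]
orientation: [[0.996, -0.087, 0.001], [-0.087, -0.996, 0.0], [0.001, -0.0, -1.0]]
ft_force: [-0.1, 0.4, -0.6]
finger_gap: 0.059
t: 6.25
ee_pos: [0.5755, 0.0508, 0.0724]
orientation: [[0.996, -0.087, 0.0], [-0.087, -0.996, -0.0], [0.0, -0.0, -1.0]]
ft_force: [0.3, 0.8, 0.6]
finger_gap: 0.056
t: 7.05
ee_pos: [0.5755, 0.0508, 0.0723]
orientation: [[0.996, -0.087, 0.0], [-0.087, -0.996, -0.0], [0.0, -0.0, -1.0]]
ft_force: [0.1, 0.8, 1.0]
finger_gap: 0.0149
```

```bash
python3 -m pendant '[{"tx":0,"ty":0,"tz":-0.3,"wx":0,"wy":0,"wz":0},{"tx":0,"ty":0,"tz":-0.5,"wx":0,"wy":0,"wz":0},{"tx":0,"ty":0,"tz":-0.7,"wx":0,"wy":0,"wz":0},{"tx":0,"ty":0,"tz":-0.7,"wx":0,"wy":0,"wz":0},{"tx":0,"ty":0,"tz":-0.2,"wx":0,"wy":0,"wz":0},{"tx":0,"ty":0,"tz":0,"wx":0,"wy":0,"wz":0}]'; python3 -c "
from h import *
delta([.474,.212,.145])
p=robot.capture('wrist');save(p,'w2')
w=cloud(p);r=robot.silhouettes('holder',p)
if r:
  m=r[0]['region'];P=w[m];P=P[np.isfinite(P[:,2])]
  print(r[0]['p'],len(P),np.percentile(P,[2,50,98],axis=0).round(4))
p=robot.capture('scene');save(p,'s2',(150,130,350,280),4)
"
```

```text
t: 7.65
ee_pos: [0.5767, 0.0508, 0.1465]
orientation: [[0.996, -0.087, 0.004], [-0.087, -0.996, -0.0], [0.004, -0.0, -1.0]]
ft_force: [0.0, 0.3, -0.2]
finger_gap: 0.0147
t 7.65 tcp [0.5767 0.0508 0.1465] yaw -4.98 gap 0.0147 units now [-3.877 -5.056  0.035]
0.59 1067 [[0.4685 0.1869 0.002 ]
 [0.488  0.218  0.0043]
 [0.5041 0.2393 0.012 ]]
```

View pics/w2.png

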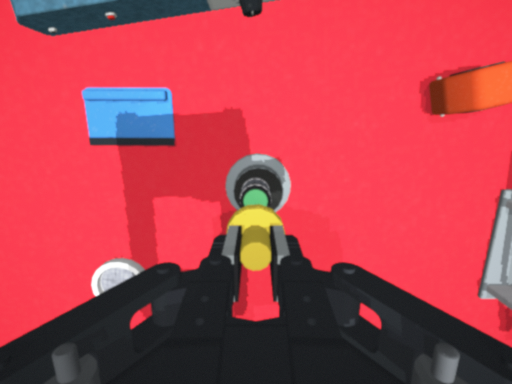

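View pics/s2.png

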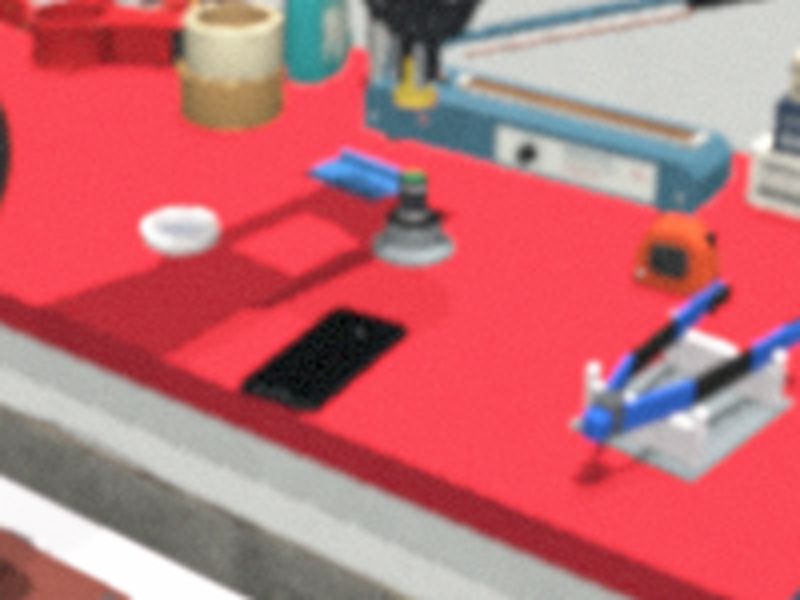

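The cap is held upright and the lens (green top) is still on the stand at (257,185) in the wrist view. Next I move to the dish.

```bash
python3 -m pendant '[{"tx":-0.4,"ty":-0.5,"tz":0,"wx":0,"wy":0,"wz":0},{"tx":-0.6,"ty":-0.8,"tz":0.3,"wx":0,"wy":0,"wz":0},{"tx":-0.6,"ty":-0.8,"tz":0.3,"wx":0,"wy":0,"wz":0},{"tx":-0.6,"ty":-0.8,"tz":0.3,"wx":0,"wy":0,"wz":0},{"tx":-0.6,"ty":-0.8,"tz":0.3,"wx":0,"wy":0,"wz":0},{"tx":-0.6,"ty":-0.8,"tz":0.3,"wx":0,"wy":0,"wz":0},{"tx":-0.48,"ty":-0.56,"tz":0.3,"wx":0,"wy":0,"wz":0},{"tx":0,"ty":0,"tz":0,"wx":0,"wy":0,"wz":0},{"tx":0,"ty":0,"tz":0,"wx":0,"wy":0,"wz":0}]'; python3 -c "
from h import *
delta([.474,.212,.0205])
p=robot.capture('wrist');save(p,'w3')
w=cloud(p);r=robot.silhouettes('holder',p)
if r:
  m=r[0]['region'];P=w[m];P=P[np.isfinite(P[:,2])]
  print(r[0]['p'],len(P),np.percentile(P,[2,50,98],axis=0).round(4))
r=robot.mark_of('holder',p);print(r[:1])
r=robot.mark_of('cap',p);print(r[:1])
p=robot.capture('top');save(p,'t3',(120,160,260,260),5)
"
```

```text
t: 8.7
ee_pos: [0.4715, 0.2126, 0.0896]
orientation: [[0.996, -0.085, -0.002], [-0.085, -0.996, -0.001], [-0.001, 0.001, -1.0]]
ft_force: [-0.1, -0.6, 0.8]
finger_gap: 0.0143
t 8.7 tcp [0.4715 0.2126 0.0896] yaw -4.88 gap 0.0143 units now [0.088 0.011 2.302]
0.56 3300 [[0.4585 0.1839 0.002 ]
 [0.4804 0.2107 0.004 ]
 [0.5028 0.2398 0.0119]]
[{'point': [0.4725, 0.2114, -0.0014], 'p': 0.56}]
[{'point': [0.4718, 0.2091, 0.0754], 'p': 0.59}]
```

View pics/w3.png

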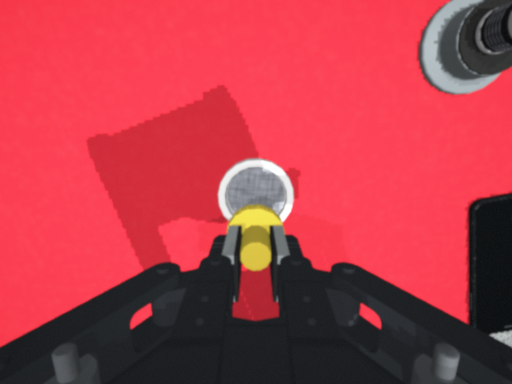

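```bash
python3 -m pendant '[{"tx":0.06,"ty":0.01,"tz":0.5,"wx":0,"wy":0,"wz":0},{"tx":0,"ty":0,"tz":0.6,"wx":0,"wy":0,"wz":0},{"tx":0,"ty":0,"tz":0.4,"wx":0,"wy":0,"wz":0},{"tx":0,"ty":0,"tz":0.3,"wx":0,"wy":0,"wz":0},{"tx":0,"ty":0,"tz":0.2,"wx":0,"wy":0,"wz":0},{"tx":0,"ty":0,"tz":0.1,"wx":0,"wy":0,"wz":0},{"tx":0,"ty":0,"tz":0,"wx":0,"wy":0,"wz":0},{"tx":0,"ty":0,"tz":0,"wx":0,"wy":0,"wz":0}]'; python3 -c "
from h import *
delta([.473,.212,.0205])"
```

```text
t: 9.75
ee_pos: [0.4749, 0.2119, 0.0278]
orientation: [[0.996, -0.087, 0.001], [-0.087, -0.996, 0.0], [0.001, -0.0, -1.0]]
ft_force: [0.6, -0.6, -0.1]
finger_gap: 0.0148
t 9.75 tcp [0.4749 0.2119 0.0278] yaw -4.98 gap 0.0148 units now [-0.062  0.002  0.242]
```

```bash
python3 -m pendant '[{"tx":-0.05,"ty":0,"tz":0.15,"wx":0,"wy":0,"wz":0},{"tx":0,"ty":0,"tz":0.1,"wx":0,"wy":0,"wz":0},{"tx":0,"ty":0,"tz":0,"wx":0,"wy":0,"wz":0},{"tx":0,"ty":0,"tz":0,"wx":0,"wy":0,"wz":0}]'
```

```text
t: 10.15
ee_pos: [0.4729, 0.2118, 0.0197]
orientation: [[0.996, -0.087, -0.0], [-0.087, -0.996, -0.0], [-0.0, 0.0, -1.0]]
ft_force: [-0.4, 0.2, -0.3]
finger_gap: 0.0146
```

```bash
python3 -m pendant '[{"tx":0,"ty":0,"tz":0.03,"wx":0,"wy":0,"wz":0},{"tx":0,"ty":0,"tz":0,"wx":0,"wy":0,"wz":0},{"tx":0,"ty":0,"tz":0,"wx":0,"wy":0,"wz":0},{"tx":0,"ty":0,"tz":0,"wx":0,"wy":0,"wz":0},{"tx":0,"ty":0,"tz":0,"wx":0,"wy":0,"wz":0},{"tx":0,"ty":0,"tz":0,"wx":0,"wy":0,"wz":0}]' 0 20;python3 -m pendant '[{"tx":0,"ty":0,"tz":-0.5,"wx":0,"wy":0,"wz":0},{"tx":0,"ty":0,"tz":-1,"wx":0,"wy":0,"wz":0},{"tx":0,"ty":0,"tz":-1,"wx":0,"wy":0,"wz":0},{"tx":0,"ty":0,"tz":-1,"wx":0,"wy":0,"wz":0},{"tx":0,"ty":0,"tz":-1,"wx":0,"wy":0,"wz":0},{"tx":0,"ty":0,"tz":-0.6,"wx":0,"wy":0,"wz":0},{"tx":0,"ty":0,"tz":0,"wx":0,"wy":0,"wz":0}]';python3 -c "
from h import *
delta([.48,-.2515,.17])
p=robot.capture('wrist');save(p,'w4')
print(robot.mark_of('cap',p)[:1],robot.mark_of('holder',p)[:1])"
```

```text
t: 10.75
ee_pos: [0.473, 0.2119, 0.0189]
orientation: [[0.996, -0.087, 0.0], [-0.087, -0.996, 0.0], [0.0, -0.0, -1.0]]
ft_force: [-0.2, -0.9, -0.5]
finger_gap: 0.0855
t: 11.45
ee_pos: [0.4753, 0.2125, 0.1765]
orientation: [[0.996, -0.087, 0.007], [-0.087, -0.996, 0.002], [0.007, -0.003, -1.0]]
ft_force: [0.9, 0.7, -0.7]
finger_gap: 0.0858
t 11.45 tcp [0.4753 0.2125 0.1765] yaw -4.98 gap 0.0858 units now [ 1.495 15.397  0.186]
[{'point': [0.4731, 0.2101, 0.0065], 'p': 0.68}] [{'point': [0.4731, 0.2096, -0.0058], 'p': 0.93}]
```

View pics/w4.png

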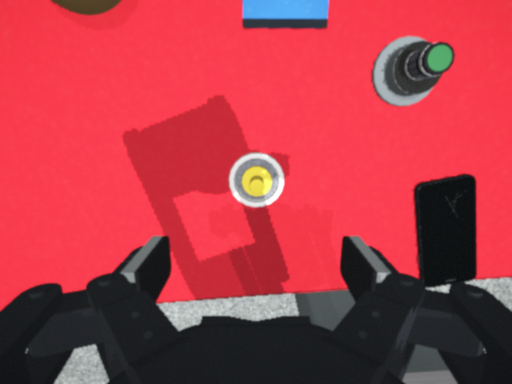

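The cap sits centred in the dish at (257,181), knob up. Next: over to the tongs.

```bash
python3 -m pendant '[{"tx":0.1,"ty":0.6,"tz":0,"wx":0,"wy":0,"wz":0},{"tx":0.1,"ty":1,"tz":0,"wx":0,"wy":0,"wz":0},{"tx":0.1,"ty":1,"tz":0,"wx":0,"wy":0,"wz":0},{"tx":0.1,"ty":1,"tz":0,"wx":0,"wy":0,"wz":0},{"tx":0.1,"ty":1,"tz":0,"wx":0,"wy":0,"wz":0},{"tx":0.1,"ty":1,"tz":0,"wx":0,"wy":0,"wz":0},{"tx":0.1,"ty":1,"tz":0,"wx":0,"wy":0,"wz":0},{"tx":0.1,"ty":1,"tz":0,"wx":0,"wy":0,"wz":0},{"tx":0.1,"ty":1,"tz":0,"wx":0,"wy":0,"wz":0},{"tx":0.1,"ty":1,"tz":0,"wx":0,"wy":0,"wz":0},{"tx":0.1,"ty":1,"tz":0,"wx":0,"wy":0,"wz":0},{"tx":0.1,"ty":1,"tz":0,"wx":0,"wy":0,"wz":0},{"tx":0.1,"ty":1,"tz":0,"wx":0,"wy":0,"wz":0},{"tx":0.1,"ty":1,"tz":0,"wx":0,"wy":0,"wz":0},{"tx":0.1,"ty":1,"tz":0,"wx":0,"wy":0,"wz":0},{"tx":0,"ty":0.6,"tz":0,"wx":0,"wy":0,"wz":0},{"tx":0,"ty":0.2,"tz":0,"wx":0,"wy":0,"wz":0},{"tx":0,"ty":0,"tz":0,"wx":0,"wy":0,"wz":0}]';python3 -c "
from h import *
delta([.478,-.2515,.17])
p=robot.capture('wrist');save(p,'w5')
for n in ['tongs','tongs_grip','tongs_tip','rest']: print(n,[(np.round(x['point'],4),x['p']) for x in robot.mark_of(n,p)[:1]])
np.savez('w5.npz',w=cloud(p),f=p['frame'])"
```

```text
t: 13.4
ee_pos: [0.4771, -0.2521, 0.171]
orientation: [[0.996, -0.088, -0.001], [-0.088, -0.996, 0.001], [-0.002, -0.001, -1.0]]
ft_force: [0.5, 1.0, 0.8]
finger_gap: 0.085
t 13.4 tcp [ 0.4771 -0.2521  0.171 ] yaw -5.04 gap 0.085 units now [ 0.028 -0.023  0.032]
tongs [(array([ 0.3867, -0.2454,  0.032 ]), 0.88)]
tongs_grip []
tongs_tip []
rest [(array([ 0.475 , -0.2454, -0.0063]), 0.76)]
```

View pics/w5.png

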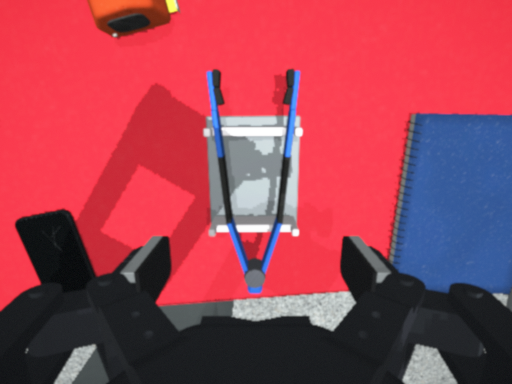

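Wrist view: the tongs are well aligned with the tool, with the hinge at (254,272), the jaws at (217,85) and (291,85), and the grip panels near (223,185) and (285,180). I measure the arms.

Run:
```python
import numpy as np
d=np.load('w5.npz');w=d['w'];f=d['f']
v,u=np.mgrid[:384,:512]
m=(v>60)&(v<300)&(u>190)&(u<320)&(w[...,2]>.050)&(w[...,2]<.064)&(f[...,0]<150)
o=np.array([.478,-.2515]);a=np.radians(-5.04);X=np.array([np.cos(a),np.sin(a)]);Y=np.array([-X[1],X[0]])
P=w[m];s=(P[:,:2]-o)@X;y=(P[:,:2]-o)@Y
print(len(s),s.min(),s.max(),np.median(P[:,2]))
for k in np.arange(-.11,.12,.01):
    q=np.abs(s-k)<.005
    if q.sum()>4:
        yy=y[q];l=yy[yy>0];r=yy[yy<=0]
        print(round(k,3),q.sum(),yy.min().round(4),np.round(yy.max(),4),round((yy.min()+yy.max())/2,4), round((l.mean()+r.mean())/2,4) if len(l) and len(r) else '')
```

```text
3146 -0.11187774356782973 0.10413819596216516 0.05536518163741043
-0.11 66 -0.0067 0.0068 0.0 0.0001
-0.1 97 -0.0076 0.0086 0.0005 0.0001
-0.09 192 -0.0106 0.0117 0.0005 0.0001
-0.08 187 -0.0135 0.0136 0.0001 0.0002
-0.07 104 -0.0165 0.0175 0.0005 0.0001
-0.06 103 -0.0192 0.0203 0.0005 0.0002
-0.05 105 -0.0219 0.0231 0.0006 0.0003
-0.04 104 -0.0247 0.0267 0.001 0.0005
-0.03 116 -0.0276 0.0284 0.0004 0.0003
-0.02 113 -0.0282 0.0292 0.0005 0.0004
-0.01 117 -0.0288 0.03 0.0006 0.0005
-0.0 116 -0.0294 0.0314 0.001 0.0005
0.01 126 -0.0311 0.032 0.0005 0.0005
0.02 126 -0.0318 0.0326 0.0004 0.0005
0.03 132 -0.0324 0.0342 0.0009 0.0007
0.04 143 -0.0335 0.0357 0.0011 0.0008
0.05 136 -0.0343 0.0363 0.001 0.0009
0.06 149 -0.0354 0.0375 0.001 0.0009
0.07 131 -0.0356 0.0384 0.0014 0.0011
0.08 280 -0.0361 0.0392 0.0015 0.0012
0.09 251 -0.0375 0.0404 0.0015 0.0012
0.1 252 -0.0378 0.0409 0.0016 0.0013
```

```bash
python3 -m pendant '[{"tx":0,"ty":-0.03,"tz":0.5,"wx":0,"wy":0,"wz":-0.08},{"tx":0,"ty":0,"tz":0.9,"wx":0,"wy":0,"wz":0},{"tx":0,"ty":0,"tz":0.9,"wx":0,"wy":0,"wz":0},{"tx":0,"ty":0,"tz":0.9,"wx":0,"wy":0,"wz":0},{"tx":0,"ty":0,"tz":0.7,"wx":0,"wy":0,"wz":0},{"tx":0,"ty":0,"tz":0.5,"wx":0,"wy":0,"wz":0},{"tx":0,"ty":0,"tz":0.3,"wx":0,"wy":0,"wz":0},{"tx":0,"ty":0,"tz":0.1,"wx":0,"wy":0,"wz":0},{"tx":0,"ty":0,"tz":0,"wx":0,"wy":0,"wz":0},{"tx":0,"ty":0,"tz":0,"wx":0,"wy":0,"wz":0}]';python3 -c "
from h import *
delta([.477,-.251,.023],-4.65)"
```

```text
t: 14.65
ee_pos: [0.4785, -0.2519, 0.0289]
orientation: [[0.997, -0.08, 0.002], [-0.08, -0.997, -0.001], [0.002, 0.001, -1.0]]
ft_force: [0.2, -0.4, 0.2]
finger_gap: 0.0852
t 14.65 tcp [ 0.4785 -0.2519  0.0289] yaw -4.58 gap 0.0852 units now [-0.054 -0.027  0.197]
wz units 0.015 units after turn [-0.053 -0.027  0.197]
```

```bash
python3 -m pendant '[{"tx":-0.05,"ty":-0.03,"tz":0.15,"wx":0,"wy":0,"wz":0},{"tx":0,"ty":0,"tz":0.05,"wx":0,"wy":0,"wz":0},{"tx":0,"ty":0,"tz":0,"wx":0,"wy":0,"wz":0}]' 0 20; python3 -m pendant '[{"tx":0,"ty":0,"tz":0,"wx":0,"wy":0,"wz":0},{"tx":0,"ty":0,"tz":0,"wx":0,"wy":0,"wz":0},{"tx":0,"ty":0,"tz":0,"wx":0,"wy":0,"wz":0},{"tx":0,"ty":0,"tz":0,"wx":0,"wy":0,"wz":0},{"tx":0,"ty":0,"tz":0,"wx":0,"wy":0,"wz":0},{"tx":0,"ty":0,"tz":0,"wx":0,"wy":0,"wz":0}]' 0.345 20
```

```text
t: 14.95
ee_pos: [0.4762, -0.2503, 0.0218]
orientation: [[0.997, -0.08, -0.0], [-0.08, -0.997, 0.0], [-0.0, -0.0, -1.0]]
ft_force: [-0.6, 0.1, -0.1]
finger_gap: 0.0854
t: 15.55
ee_pos: [0.477, -0.2509, 0.0229]
orientation: [[0.997, -0.08, 0.001], [-0.08, -0.997, -0.001], [0.001, 0.001, -1.0]]
ft_force: [-0.3, 0.2, 5.2]
finger_gap: 0.0562
```

```bash
python3 -m pendant '[{"tx":0,"ty":0,"tz":-0.15,"wx":0,"wy":0,"wz":0},{"tx":0,"ty":0,"tz":-0.3,"wx":0,"wy":0,"wz":0},{"tx":0,"ty":0,"tz":-0.5,"wx":0,"wy":0,"wz":0},{"tx":0,"ty":0,"tz":-0.6,"wx":0,"wy":0,"wz":0},{"tx":0,"ty":0,"tz":-0.6,"wx":0,"wy":0,"wz":0},{"tx":0,"ty":0,"tz":-0.6,"wx":0,"wy":0,"wz":0},{"tx":0,"ty":0,"tz":-0.4,"wx":0,"wy":0,"wz":0},{"tx":0,"ty":0,"tz":-0.2,"wx":0,"wy":0,"wz":0},{"tx":0,"ty":0,"tz":0,"wx":0,"wy":0,"wz":0}]';python3 -c "
from h import *
delta([.482,.058,.13],-4.65)
p=robot.capture('scene');save(p,'s6',(200,130,400,280),4)
p=robot.capture('wrist');save(p,'w6')
for n in ['tongs','tongs_grip','tongs_tip']: print(n,[(np.round(x['point'],4),x['p']) for x in robot.mark_of(n,p)[:1]])
np.savez('w6.npz',w=cloud(p),f=p['frame'])"
```

```text
t: 16.45
ee_pos: [0.4769, -0.2508, 0.1236]
orientation: [[0.997, -0.08, 0.002], [-0.08, -0.997, -0.001], [0.002, 0.001, -1.0]]
ft_force: [0.3, -0.3, -1.2]
finger_gap: 0.056
t 16.45 tcp [ 0.4769 -0.2508  0.1236] yaw -4.58 gap 0.056 units now [ -0.651 -10.273  -0.226]
wz units 0.014 units after turn [ -0.664 -10.272  -0.214]
tongs [(array([ 0.4783, -0.2459, -0.0009]), 0.71)]
tongs_grip []
tongs_tip []
```

View pics/s6.png

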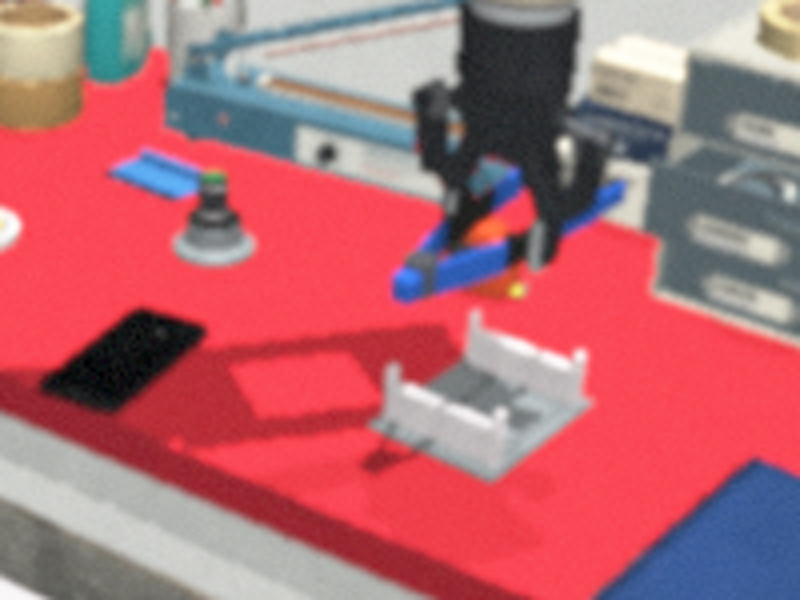

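View pics/w6.png

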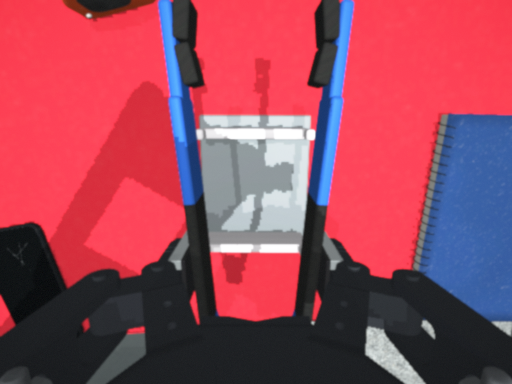

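The tongs hang in the fingers and look level. In the wrist view the jaws are at (185,40) and (325,40), pads apart. I measure the jaws in the tool frame.

Run:
```python
import numpy as np
d=np.load('w6.npz');w=d['w'];f=d['f'].astype(int)
v,u=np.mgrid[:384,:512]
tcp=np.array([.4769,-.2508,.1236]);a=np.radians(-4.58)
X=np.array([np.cos(a),np.sin(a),0]);Y=np.array([-X[1],X[0],0])
m=(v<220)&(u>150)&(u<360)&(w[...,2]>.11)&(w[...,2]<.19)
P=w[m]-tcp;s=P@X;y=P@Y;z=P[:,2]
for k in np.arange(.02,.115,.005):
    q=np.abs(s-k)<.0025
    if q.sum()>6:
        l=q&(y>0);r=q&(y<0)
        zt=lambda i:np.percentile(z[i],90).round(4) if i.sum() else None
        print(round(k,3),q.sum(),'L',y[l].min().round(4),y[l].max().round(4),'z',zt(l),'R',y[r].min().round(4),y[r].max().round(4),'z',zt(r))
print(s.max())
```

```text
0.02 72 L 0.0238 0.0244 z 0.0219 R -0.0238 -0.0233 z 0.0208
0.025 353 L 0.0239 0.0293 z 0.0323 R -0.0287 -0.0235 z 0.0324
0.03 504 L 0.0243 0.0298 z 0.0325 R -0.0291 -0.0238 z 0.0326
0.035 511 L 0.0246 0.0305 z 0.0325 R -0.0292 -0.024 z 0.0326
0.04 539 L 0.0249 0.0302 z 0.0327 R -0.0296 -0.0243 z 0.0324
0.045 558 L 0.0251 0.0307 z 0.0326 R -0.03 -0.0248 z 0.0326
0.05 577 L 0.0256 0.031 z 0.0326 R -0.0304 -0.0252 z 0.0326
0.055 607 L 0.0259 0.0317 z 0.0327 R -0.0311 -0.0255 z 0.0327
0.06 610 L 0.0263 0.0317 z 0.0327 R -0.0313 -0.0258 z 0.0326
0.065 641 L 0.0267 0.0323 z 0.0328 R -0.0314 -0.0262 z 0.0329
0.07 649 L 0.027 0.0325 z 0.0327 R -0.0319 -0.0265 z 0.033
0.075 726 L 0.0224 0.0326 z 0.03 R -0.0325 -0.0214 z 0.0299
0.08 1064 L 0.0211 0.0331 z 0.0302 R -0.0329 -0.0208 z 0.0301
0.085 1007 L 0.0223 0.0334 z 0.0303 R -0.0332 -0.0218 z 0.0303
0.09 978 L 0.0235 0.0336 z 0.0302 R -0.0331 -0.0231 z 0.0302
0.095 1117 L 0.0236 0.0339 z 0.0302 R -0.0335 -0.0232 z 0.0304
0.1 1250 L 0.023 0.0343 z 0.0304 R -0.0337 -0.0224 z 0.0303
0.105 414 L 0.0228 0.0344 z 0.0302 R -0.0336 -0.0224 z 0.0301
0.10556248775273841
```

Run:
```python
from h import *
for c in ['top','scene']:
    p=robot.capture(c);w=cloud(p)
    hsv=cv2.cvtColor(p['frame'],cv2.COLOR_RGB2HSV)
    m=(hsv[...,0]>45)&(hsv[...,0]<90)&(hsv[...,1]>70)&(np.hypot(w[...,0]-.575,w[...,1]-.05)<.03)
    print(c,m.sum(),w[m].mean(0).round(4) if m.any() else '')
    m=(w[...,2]>.058)&(w[...,2]<.07)&(np.hypot(w[...,0]-.575,w[...,1]-.05)<.03);print(m.sum(),w[m].mean(0).round(4))
    print([ (np.round(x['point'],4),x['p']) for x in robot.mark_of('lens',p)[:1]])
delta([.4843,.0575,.123])
```

```text
top 40 [0.5758 0.0519 0.0643]
76 [0.5746 0.0512 0.0639]
[(array([0.5745, 0.0507, 0.0313]), 0.57)]
scene 10 [0.5708 0.0486 0.0629]
32 [0.5728 0.0463 0.0616]
[(array([0.576 , 0.0486, 0.0274]), 0.43)]
t 16.9 tcp [ 0.4761 -0.2502  0.1219] yaw -4.58 gap 0.056 units now [ -0.546 -10.247  -0.032]
```

```bash
python3 -m pendant '[{"tx":0,"ty":-0.3,"tz":0,"wx":0,"wy":0,"wz":0},{"tx":-0.05,"ty":-0.6,"tz":0,"wx":0,"wy":0,"wz":0},{"tx":-0.05,"ty":-0.8,"tz":0,"wx":0,"wy":0,"wz":0},{"tx":-0.05,"ty":-0.8,"tz":0,"wx":0,"wy":0,"wz":0},{"tx":-0.05,"ty":-0.8,"tz":0,"wx":0,"wy":0,"wz":0},{"tx":-0.05,"ty":-0.8,"tz":0,"wx":0,"wy":0,"wz":0},{"tx":-0.05,"ty":-0.8,"tz":0,"wx":0,"wy":0,"wz":0},{"tx":-0.05,"ty":-0.8,"tz":0,"wx":0,"wy":0,"wz":0},{"tx":-0.05,"ty":-0.8,"tz":0,"wx":0,"wy":0,"wz":0},{"tx":-0.05,"ty":-0.8,"tz":0,"wx":0,"wy":0,"wz":0},{"tx":-0.05,"ty":-0.8,"tz":0,"wx":0,"wy":0,"wz":0},{"tx":-0.05,"ty":-0.8,"tz":0,"wx":0,"wy":0,"wz":0},{"tx":0,"ty":-0.6,"tz":0,"wx":0,"wy":0,"wz":0},{"tx":0,"ty":-0.4,"tz":0,"wx":0,"wy":0,"wz":0},{"tx":0,"ty":-0.2,"tz":0,"wx":0,"wy":0,"wz":0},{"tx":0,"ty":0,"tz":0,"wx":0,"wy":0,"wz":0},{"tx":0,"ty":0,"tz":0,"wx":0,"wy":0,"wz":0}]';python3 - <<'E'
from h import *
delta([.4838,.0575,.123])
p=robot.capture('wrist');save(p,'w7')
w=cloud(p);f=p['frame']
hsv=cv2.cvtColor(f,cv2.COLOR_RGB2HSV)
m=(hsv[...,0]>45)&(hsv[...,0]<90)&(hsv[...,1]>70)&(w[...,2]>.055)&(w[...,2]<.075)
s=robot.read_state();R=np.array(s['orientation']);P=(w[m]-s['ee_pos'])@R
print(m.sum(),w[m].mean(0).round(4),'tool',P.mean(0).round(4),((P.min(0)+P.max(0))/2).round(4))
E
```

```text
t: 18.6
ee_pos: [0.484, 0.0527, 0.1224]
orientation: [[0.997, -0.08, -0.0], [-0.08, -0.997, -0.0], [-0.0, 0.0, -1.0]]
ft_force: [0.4, -0.5, -1.0]
finger_gap: 0.056
t 18.6 tcp [0.484  0.0527 0.1224] yaw -4.58 gap 0.056 units now [-0.019 -0.159 -0.021]
828 [0.576  0.0511 0.0633] tool [ 0.0918 -0.006   0.059 ] [ 0.0917 -0.0061  0.059 ]
```

View pics/w7.png

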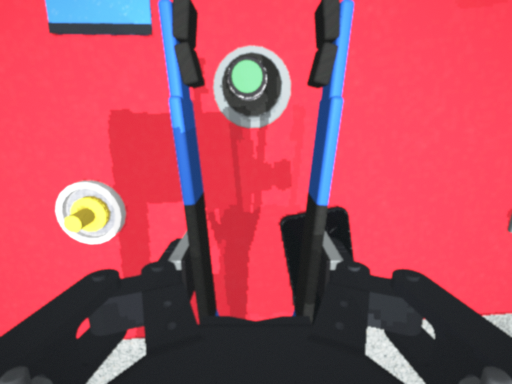

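The wrist view shows the lens top (green) at (248,76), between the arms. It is in line with the jaw centre along x and 5.7 mm off sideways. I shift sideways and go partway down.

```bash
python3 -m pendant '[{"tx":0,"ty":-0.19,"tz":0.2,"wx":0,"wy":0,"wz":0},{"tx":0,"ty":0,"tz":0.5,"wx":0,"wy":0,"wz":0},{"tx":0,"ty":0,"tz":0.5,"wx":0,"wy":0,"wz":0},{"tx":0,"ty":0,"tz":0.3,"wx":0,"wy":0,"wz":0},{"tx":0,"ty":0,"tz":0,"wx":0,"wy":0,"wz":0},{"tx":0,"ty":0,"tz":0,"wx":0,"wy":0,"wz":0}]';cat > chk.py <<'E'
from h import *
import sys
p=robot.capture('wrist');save(p,sys.argv[1])
w=cloud(p);f=p['frame']
hsv=cv2.cvtColor(f,cv2.COLOR_RGB2HSV)
m=(hsv[...,0]>45)&(hsv[...,0]<90)&(hsv[...,1]>70)&(w[...,2]>.05)&(w[...,2]<.25)
s=robot.read_state();R=np.array(s['orientation']);P=(w[m]-s['ee_pos'])@R
print('lens tool',m.sum(),w[m].mean(0).round(4),'tool',P.mean(0).round(4),((P.min(0)+P.max(0))/2).round(4))
v,u=np.mgrid[:384,:512]
P=(w-s['ee_pos'])@R
q=(P[...,2]<-.026)&(P[...,2]>-.035)&(np.abs(P[...,0]-.06)<.003)&(np.abs(P[...,1])<.05)
y=P[...,1][q]; print('arms y',y.min().round(4),y.max().round(4),'mid',((y.min()+y.max())/2).round(4),'ztop',np.percentile(-P[...,2][q],90).round(4))
delta([.4838,.0575,.030])
E
python3 chk.py w8
```

```text
t: 19.25
ee_pos: [0.4846, 0.0585, 0.0774]
orientation: [[0.997, -0.08, -0.0], [-0.08, -0.997, 0.0], [-0.0, -0.0, -1.0]]
ft_force: [-0.7, 0.2, -0.2]
finger_gap: 0.0561
lens tool 1393 [0.5761 0.0511 0.0633] tool [0.0914 0.0001 0.0146] [0.0913 0.0001 0.0146]
arms y -0.0314 0.0315 mid 0.0 ztop 0.0333
t 19.3 tcp [0.485  0.0585 0.0779] yaw -4.6 gap 0.0562 units now [-0.038  0.038  1.596]
```

View pics/w8.png

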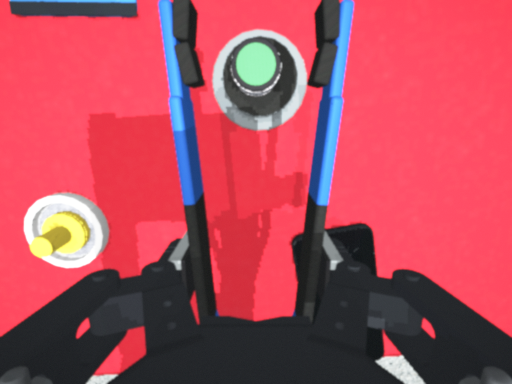

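The lens is centred between the arms (offset 0.1 mm) and 91.4 mm along the tool, where the tip is at 92 mm. I go down to jaw height.

```bash
python3 -m pendant '[{"tx":0,"ty":0,"tz":0.2,"wx":0,"wy":0,"wz":0},{"tx":0,"ty":0,"tz":0.4,"wx":0,"wy":0,"wz":0},{"tx":0,"ty":0,"tz":0.4,"wx":0,"wy":0,"wz":0},{"tx":0,"ty":0,"tz":0.3,"wx":0,"wy":0,"wz":0},{"tx":0,"ty":0,"tz":0.2,"wx":0,"wy":0,"wz":0},{"tx":0,"ty":0,"tz":0.05,"wx":0,"wy":0,"wz":0},{"tx":0,"ty":0,"tz":0,"wx":0,"wy":0,"wz":0},{"tx":0,"ty":0,"tz":0,"wx":0,"wy":0,"wz":0}]';
python3 chk.py w9
```

```text
t: 20.1
ee_pos: [0.4849, 0.0586, 0.0312]
orientation: [[0.997, -0.08, 0.001], [-0.08, -0.997, -0.0], [0.001, -0.0, -1.0]]
ft_force: [0.2, -1.3, -0.7]
finger_gap: 0.0561
lens tool 2953 [0.5762 0.0511 0.0633] tool [ 0.0915  0.0002 -0.0319] [ 0.0914  0.0002 -0.0321]
arms y -0.0317 0.0317 mid 0.0 ztop 0.0338
t 20.15 tcp [0.485  0.0586 0.0314] yaw -4.58 gap 0.0558 units now [-0.038  0.041  0.046]
```

View pics/w9.png

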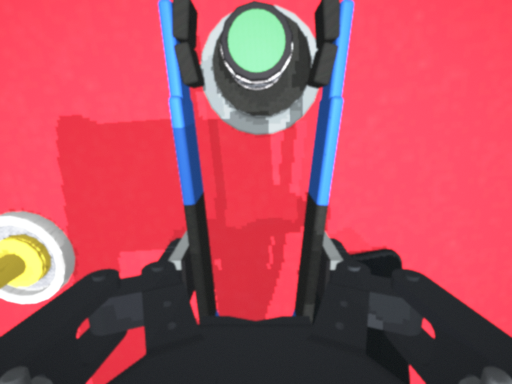

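```bash
python3 -m pendant '[{"tx":0,"ty":0,"tz":0.06,"wx":0,"wy":0,"wz":0},{"tx":0,"ty":0,"tz":0,"wx":0,"wy":0,"wz":0},{"tx":0,"ty":0,"tz":0,"wx":0,"wy":0,"wz":0}]' 0.46 20;python3 -m pendant '[{"tx":0,"ty":0,"tz":0,"wx":0,"wy":0,"wz":0},{"tx":0,"ty":0,"tz":0,"wx":0,"wy":0,"wz":0},{"tx":0,"ty":0,"tz":0,"wx":0,"wy":0,"wz":0}]' 0.52 20;python3 -m pendant '[{"tx":0,"ty":0,"tz":0,"wx":0,"wy":0,"wz":0},{"tx":0,"ty":0,"tz":0,"wx":0,"wy":0,"wz":0},{"tx":0,"ty":0,"tz":0,"wx":0,"wy":0,"wz":0},{"tx":0,"ty":0,"tz":0,"wx":0,"wy":0,"wz":0},{"tx":0,"ty":0,"tz":0,"wx":0,"wy":0,"wz":0}]' 1 45
python3 chk.py w10
```

```text
t: 20.45
ee_pos: [0.4846, 0.0586, 0.0292]
orientation: [[0.997, -0.08, 0.0], [-0.08, -0.997, -0.0], [0.0, -0.0, -1.0]]
ft_force: [0.2, -0.0, -0.2]
finger_gap: 0.0463
t: 20.75
ee_pos: [0.4846, 0.0586, 0.0292]
orientation: [[0.997, -0.08, 0.0], [-0.08, -0.997, -0.0], [0.0, 0.0, -1.0]]
ft_force: [-0.1, -0.2, 0.3]
finger_gap: 0.0434
t: 21.25
ee_pos: [0.4846, 0.0586, 0.0292]
orientation: [[0.997, -0.08, 0.0], [-0.08, -0.997, -0.0], [0.0, 0.0, -1.0]]
ft_force: [-1.2, 0.1, 1.7]
finger_gap: 0.043
lens tool 3082 [0.5762 0.0513 0.0633] tool [ 0.0919  0.     -0.0341] [ 0.0918 -0.     -0.0339]
arms y -0.0223 0.0226 mid 0.0001 ztop 0.0315
t 21.3 tcp [0.4846 0.0586 0.0292] yaw -4.58 gap 0.0428 units now [-0.025  0.039 -0.027]
```

View pics/w10.png

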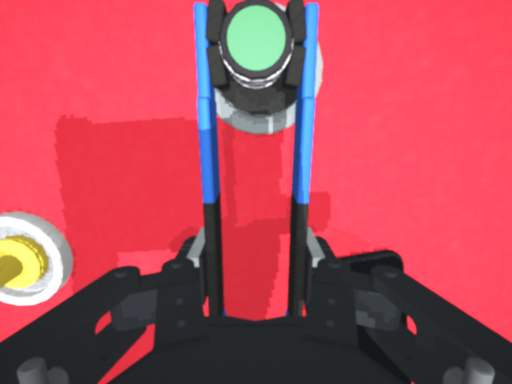

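The jaws hold the barrel on both sides at (216,45) and (296,45), and the opening stopped at 43 mm. I lift straight up, gently.

```bash
python3 -m pendant '[{"tx":0,"ty":0,"tz":-0.05,"wx":0,"wy":0,"wz":0},{"tx":0,"ty":0,"tz":-0.1,"wx":0,"wy":0,"wz":0},{"tx":0,"ty":0,"tz":-0.2,"wx":0,"wy":0,"wz":0},{"tx":0,"ty":0,"tz":-0.3,"wx":0,"wy":0,"wz":0},{"tx":0,"ty":0,"tz":-0.35,"wx":0,"wy":0,"wz":0},{"tx":0,"ty":0,"tz":-0.35,"wx":0,"wy":0,"wz":0},{"tx":0,"ty":0,"tz":-0.35,"wx":0,"wy":0,"wz":0},{"tx":0,"ty":0,"tz":-0.35,"wx":0,"wy":0,"wz":0},{"tx":0,"ty":0,"tz":-0.35,"wx":0,"wy":0,"wz":0},{"tx":0,"ty":0,"tz":-0.35,"wx":0,"wy":0,"wz":0},{"tx":0,"ty":0,"tz":-0.3,"wx":0,"wy":0,"wz":0},{"tx":0,"ty":0,"tz":-0.2,"wx":0,"wy":0,"wz":0},{"tx":0,"ty":0,"tz":-0.1,"wx":0,"wy":0,"wz":0},{"tx":0,"ty":0,"tz":-0.05,"wx":0,"wy":0,"wz":0},{"tx":0,"ty":0,"tz":0,"wx":0,"wy":0,"wz":0},{"tx":0,"ty":0,"tz":0,"wx":0,"wy":0,"wz":0},{"tx":0,"ty":0,"tz":0,"wx":0,"wy":0,"wz":0},{"tx":0,"ty":0,"tz":0,"wx":0,"wy":0,"wz":0}]'
python3 chk.py w11; python3 -c "
from h import *
p=robot.capture('scene');save(p,'s11',(150,100,350,250),4)
print([ (n,np.round(x['point'],4),x['p']) for n in ['lens','tongs_tip','cap','holder'] for x in robot.mark_of(n,p)[:1]])"
```

```text
t: 23.1
ee_pos: [0.4843, 0.0586, 0.1307]
orientation: [[0.997, -0.08, -0.001], [-0.08, -0.997, 0.0], [-0.001, 0.0, -1.0]]
ft_force: [0.4, -0.1, -1.2]
finger_gap: 0.0429
lens tool 3058 [0.576  0.0513 0.1644] tool [ 0.0919  0.     -0.0337] [ 0.0917 -0.     -0.0334]
arms y -0.0224 0.0225 mid 0.0 ztop 0.0312
t 23.15 tcp [0.4844 0.0586 0.1308] yaw -4.58 gap 0.0428 units now [-0.014  0.038  3.361]
[('lens', array([0.5778, 0.0491, 0.1296]), 0.46), ('tongs_tip', array([0.5734, 0.0524, 0.1478]), 0.8), ('cap', array([0.4727, 0.2147, 0.0038]), 0.5), ('holder', array([ 0.4792,  0.2116, -0.0021]), 0.51)]
```

View pics/w11.png

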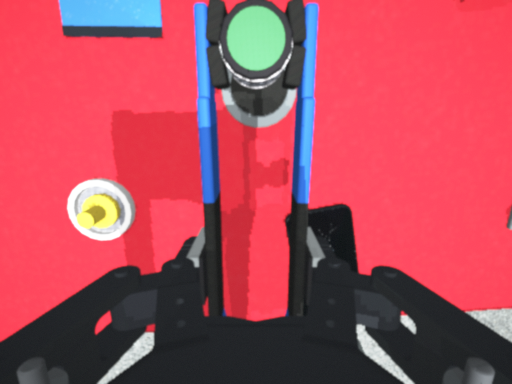

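View pics/s11.png

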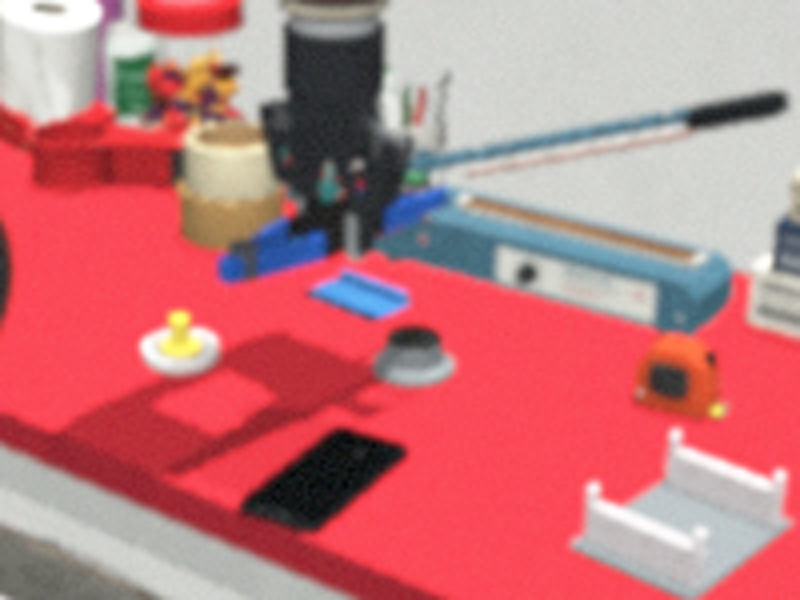

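The stand is empty at (415,350) in the scene view, and the cap sits knob up in the dish at (180,340). The lens is 101 mm up, level in the jaws, with its top at 0.164 and no slip. I hand in.

```bash
python3 -c "
from h import *
s=robot.read_state();print(s['t'],np.abs(s['qvel']).max())
print(robot.hand_in())"
```

```text
23.4 0.0015424504250034798
the job is handed in; nothing more can be done
None
```

I finished the job in one attempt and handed it in at 23.4 s with the arm still. The hand-in gives no verdict, so I can only report what my own checks showed.

- **Cap:** I lifted the yellow cap off by its knob and released it in the dish, knob up. The last detections put it at about (0.473, 0.212), within about 2 mm of my best estimate of the dish centre. The last camera view gave a noisier dish centre about 7 mm away, still inside the 12 mm limit.
- **Lens:** I took the blue tongs by their grip panels, closed the jaws on the barrel with a 45 N grip, and lifted straight up. The lens top rose from 0.063 to 0.164 m, about 101 mm. It stayed level in the jaws, did not move relative to the tool and is still directly over the stand.
- **Gripper:** the opening held steady at 43 mm, close to the 44 mm expected with the jaws on the lens. The fingers stayed about 90 mm from the lens.
- **Left alone:** I never came near the phone, tape measure or smoothing card, and they look unmoved in the final picture. I did not re-measure their positions.

No check failed. The only disagreements were between cameras, a few millimetres for the lens and the dish. I used the closer wrist-camera readings for those.

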